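# Open the bench press on the glued block

## Robot

A 6-joint arm with a two-finger parallel gripper is mounted at the origin on a cart in front of the work surface, level with it; the furniture and walls round the work are solid. World frame = base frame: x ahead of the robot, y to its left, z up, the work surface at z = 0. Lengths are in mm, angles in rad, forces in N, time in s.
With the tool pointing down it reaches from about 325 to 775 mm from the base axis. Payload 5.5 kg.
Tool frame: the origin (TCP) lies between the finger pads, 19 mm behind the fingertips; this is the grasp point; z points along the fingers, y is the line along which they close (so a half turn about z gives the same grasp; the last joint's range is limited). The gripper opens to 85 mm and grips with 20 to 120 N. Pads are 22 mm wide; open, the fingers measure 114 mm over their backs; the gripper's body (76 mm by 85 mm) begins 54 mm behind the grasp point. The pads swing forward as they close: fully open they stand 13 mm farther back than shut.
Start: joints at [-1.377, 0.091, 1.231, -0, 1.82, -0.057], TCP at [148.906, -581.243, 249.975] pointing down, gripper open.
Joint ranges: [-2.87, 2.87], [-0.86, 2.18], [0.17, 2.46], [-1.51, 4.65], [0.06, 2.69], [-2.65, 2.65]. Speed limits (rad/s): [2.57, 2.57, 3.01, 3.14, 3.14, 3.14].

## Interface

Orientations are given as [roll, pitch, yaw] about the fixed x, y, z axes, in that order (R = Rz(yaw) Ry(pitch) Rx(roll)).
In Python, from cell import status, imaging, job gives the robot as it stands.
- The arm moves only by the tool jog_arm, never from a script. Its argument "targets" is a list of rows, each a list of 7 numbers: the shift along the world's x, y, z normalised to -1 to 1, where 1 is 0.25 m, then the turn, a rotation vector about the world's x, y, z normalised to -1 to 1, where 1 is pi/2 rad, then the closure, from -1 (fully open) to 1 (shut). In form: [[tx, ty, tz, ax, ay, az, grip], ...]. A call has 1 to 12 rows; each row is the pose to reach, as a shift and turn from the pose commanded when the call began; what a row does not reach only later rows make up. A row lasts 1/10 s, in which the tool goes at most 50 mm and 8.59 degrees, less where a joint would pass 70% of its speed; a pose out of reach is approached as far as the arm can. A call with a number of a shift or a turn outside -1 to 1 is refused whole. A call with a gripper value outside its range is refused whole. The fingers move at their own pace and stop on an object; "squeeze" is the grip in N (left out, the last holds). Time passes only in rows, so rows that repeat a pose let the fingers close. It gives the time, the measured TCP pose, the force, the opening and the grip force at its end, in the units of the state.
- status.get_state(): the state, without advancing time (a new reading comes with each control period).
- imaging.grab_frame(name): name is "side" or "top"; returns a dict with "color" (400x640x3 uint8, blue, green, red), "vertical_fov" (degrees; the focal length in pixels is half the picture's height over the tangent of half this angle, whatever the lens; pixels are square), "cx", "cy" (the principal point, pixels), "extrinsics" (4x4, takes a point from camera to world coordinates). Camera axes: x right, y up, looking along -z (the intrinsics and any distortion apply to the point x, -y, -z); pixel columns grow to the right and rows downward; lengths in mm; the calibration is good to about 2 mm. A picture is of the moment at which its call begins. There is no depth.
- job.hand_in(): hands the job in; it is judged then, once.
The state is a dict: "time": time; "qpos": joint angles; "dq": joint speeds; "joint_efforts": joint torques, N m; "tool_pos": TCP position; "ee_rot": TCP orientation; "wrist_force": force on the tool from outside, world axes, zero at the start; "torque": the same for the moment, N m; "grip_width": opening from 0.0 (shut) to 1.0 (fully open); "grasp_force": force on a finger pad.
Only numpy, scipy, OpenCV 4.12 (cv2) and the standard library are available. Lean on these libraries where they do the work, as an engineer would, in place of code of your own. Each camera call takes 0.05 s, during which the arm holds its last target. There are 200 camera calls.

## Task

The glue has set: open the small bench press that has the wooden block under its plate, by turning its handwheel anticlockwise (seen from above) as far as it goes. The screw is steep, so keep hold of the wheel through the turn and let your hand rise with it rather than let it slide up between your fingers; then let go. Leave the block lying where it is, and leave the other, empty press as it is set.

Things in the scene. Friction and masses are not known exactly. Their poses are not given: they have to be found in the camera images.
- loaded_wheel (a joint): turn of the handwheel of the press that holds the block, rad: 0 with the plate 1 mm above the block, growing anticlockwise seen from above, to 1.45 at a hard upper stop. Starts between 0 and 0.12. The screw lifts wheel, stem and plate by 20 mm per rad (29 mm in all). Turning takes about 0.2 N m; it stays where it is left. Grip it firmly (about 45 N).
- loaded_rim (a point): centre of that handwheel: on the upright screw axis, mid-height of the rim; rises with it (167 mm above the bench at joint 0). A dark steel disc 60 mm across, knurled rim 14 mm thick, solid web, hub 26 mm wide standing 8 mm above the rim. Grip it from above across its diameter, at any yaw, TCP level with the rim or up to 10 mm above. Free room under the rim at joint 0: 32 mm.
- idle_rim (a point): the same point on the other press, built alike but empty, its plate at another height. Either press may be the left one. A press is grey: base 130 x 150 x 14 mm, two steel columns 116 mm apart, on them a bridge 34 x 146 mm, top at 118 mm (a boss round the screw to 128 mm), under it a steel plate 66 x 72 mm.
- glued_block: two boards glued flat together, 122 x 56 x 36 mm, medium brown below and light above, lying on the base of the loaded press under its plate and sticking out before and behind it. Origin at the centre of its underside, x along its length.
Not all that is in view belongs to the job. What is shaped like the part that bears loaded_wheel but orange is not meant.

How it is judged (in metres and radians):
On the way:
1. the wheel of the loaded press is up at its stop (within 0.2 rad) and still held, the hand having risen with it: the TCP not more than 8 mm below the middle of the rim (value of joint loaded_wheel above 1.25 rad and contact force between the fingers and loaded_wheel above 2 N and z of the grasp point in the frame of loaded_rim above -0.008 m), for 0.1 s.
At the end, for the whole second after the job is handed in: The handwheel of the loaded press is turned to more than 1.25 rad (stop at 1.45) and at rest, the glued block lies within 15 mm of where it was, and the idle press's wheel is within 4 mm of its height at the start (value of joint loaded_wheel above 1.25 rad and not (velocity of joint loaded_wheel above 0.05 rad/s) and velocity of joint loaded_wheel above -0.05 rad/s and distance of glued_block from where it was at the start of the episode below 0.015 m and distance of idle_rim from where it was at the start of the episode below 0.004 m); the robot touches nothing.
It fails at once if the empty press is turned (its wheel rises or sinks by more than 4 mm) (distance of idle_rim from where it was at the start of the episode above 0.004 m).
It fails at once if the glued block is shifted by more than 15 mm (distance of glued_block from where it was at the start of the episode above 0.015 m).
It also fails if it takes over 32 s, if anything falls off the work surface, if the arm or the gripper's body presses on something with over 40 N, if the wrist force passes 120 N, or if a joint passes its speed limit or range.

## Working session

There is one attempt and no reset: what is moved stays moved. The work goes in short steps, Python scripts to look and compute and a tool call to move; the robot and the scene stay as the last step left them, time stands still between calls to the robot, and variables do not carry over. Pictures are saved under pics/ and viewed, at most 10 in all, crops included, and the job is handed in when it is done.

Besides the shell and the picture viewer there is one more tool, called after "Call:" in YAML: its name, and indented under it one key for each argument. jog_arm: Moves the arm, as the interface text tells. Its arguments: {"type":"object","properties":{"targets":{"type":"array"},"squeeze":{"type":"number"}},"required":["targets"]}

```bash
mkdir -p pics; ls; python3 - <<'E'
from cell import status, imaging
import cv2,numpy as np
s=status.get_state(); print(s['time'],s['tool_pos'],s['ee_rot'],s['grip_width'])
for n in("side","top"):
    f=imaging.grab_frame(n); cv2.imwrite(f"pics/{n}0.png",f["color"])
    print(n,{k:v for k,v in f.items() if k!="color"})
E
```

```text
pics
0.0 [ 148.81940876 -580.9866817   248.8283356 ] [-3.13959569e+00 -8.12954884e-05  2.50710113e-01] 1.00105500590525
side {'vertical_fov': 53.54888623659104, 'cx': 319.18713696538885, 'cy': 204.09797896227627, 'extrinsics': array([[-9.90125823e-01,  7.28814205e-02, -1.19746205e-01,
         3.45680438e+02],
       [-1.40177292e-01, -5.21383209e-01,  8.41730287e-01,
         1.34184535e+03],
       [-1.08716186e-03,  8.50204592e-01,  5.26451299e-01,
         8.17814949e+02],
       [ 0.00000000e+00,  0.00000000e+00,  0.00000000e+00,
         1.00000000e+00]])}
top {'vertical_fov': 55.35233614053626, 'cx': 318.8176116200419, 'cy': 200.55727572093556, 'extrinsics': array([[ 2.12977690e-02,  9.94730739e-01, -1.00285406e-01,
         3.57261645e+02],
       [-9.99547837e-01,  2.33151614e-02,  1.89874967e-02,
         2.45620222e+02],
       [ 2.12256171e-02,  9.98356692e-02,  9.94777519e-01,
         1.38107484e+03],
       [ 0.00000000e+00,  0.00000000e+00,  0.00000000e+00,
         1.00000000e+00]])}
```

View pics/side0.png

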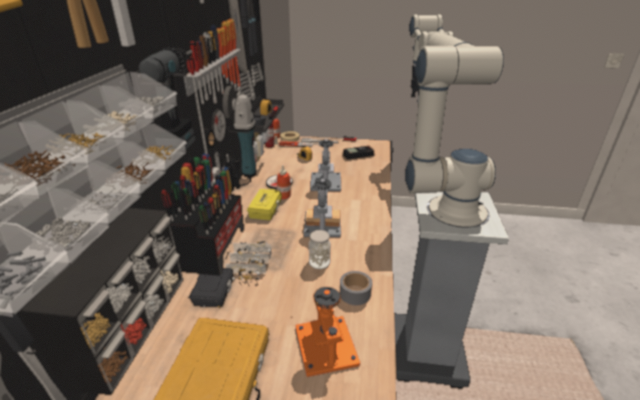

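View pics/top0.png

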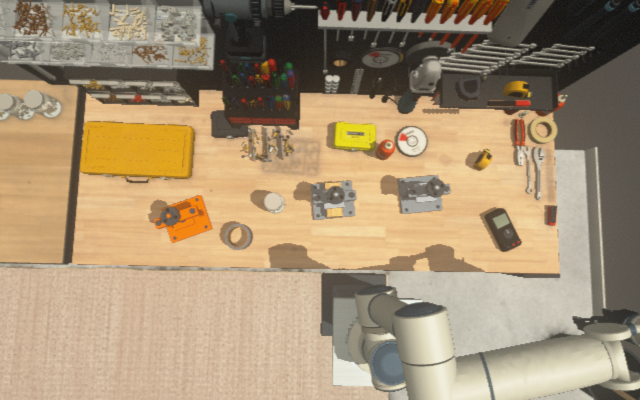

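The side view shows the loaded press (brown block) near (322,215), the idle press near (326,175), and an orange decoy. In the top view the loaded press is at about (335,198) and the idle one at (422,192). I'll enlarge both.

```bash
python3 - <<'E'
import cv2,numpy as np
t=cv2.imread("pics/top0.png")[165:235,300:460]; s=cv2.imread("pics/side0.png")[135:245,290:360]
cv2.imwrite("pics/tc.png",cv2.resize(t,None,fx=5,fy=5,interpolation=cv2.INTER_CUBIC))
cv2.imwrite("pics/sc.png",cv2.resize(s,None,fx=5,fy=5,interpolation=cv2.INTER_CUBIC))
E
```

```text
(no output)
```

View pics/tc.png

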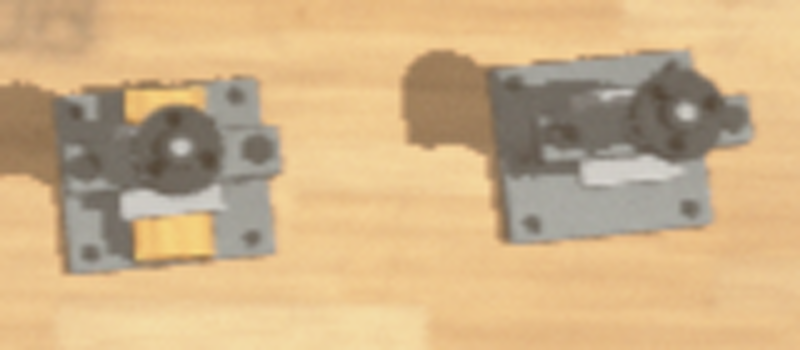

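View pics/sc.png

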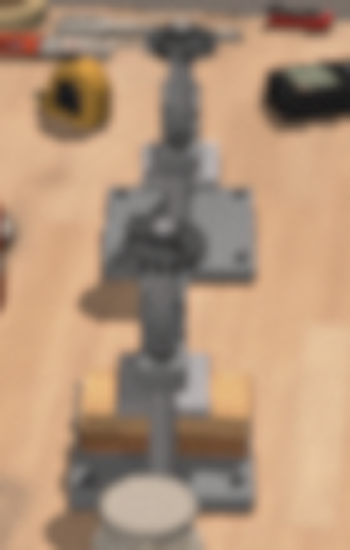

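The top crop shows the loaded wheel centred at about (335.4,194.6) and the idle wheel at about (435.4,187.6). In the side crop the loaded wheel is at about (323.2,183.2). Next I cast rays.

```bash
cat > h.py <<'E'
import numpy as np
def ray(f,u,v):
    fl=200/np.tan(np.radians(f["vertical_fov"]/2)); E=f["extrinsics"]
    d=E[:3,:3]@np.array([(u-f["cx"])/fl,-(v-f["cy"])/fl,-1]); return E[:3,3],d
def plane(f,u,v,z):
    o,d=ray(f,u,v); return o+d*(z-o[2])/d[2]
def cross(a,b):
    (o,d),(p,e)=a,b; t=np.linalg.lstsq(np.c_[d,-e],p-o,rcond=None)[0]
    A,B=o+d*t[0],p+e*t[1]; return (A+B)/2,np.linalg.norm(A-B)
E
python3 - <<'E'
from cell import imaging
from h import *
np.set_printoptions(precision=1,suppress=True)
T=imaging.grab_frame("top");S=imaging.grab_frame("side")
print("L top",plane(T,335.4,194.6,175),"side",plane(S,323.2,183.2,175),cross(ray(T,335.4,194.6),ray(S,323.2,183.2)))
print("I",plane(T,435.4,187.6,195), cross(ray(T,435.4,187.6),ray(S,326.2,143.3)))
# base corners (z=14) loaded: TL,TR,BR,BL ; bolts
P=np.array([plane(T,300+a/5,165+b/5,14) for a,b in((55,97),(258,78),(274,253),(66,271))]);print(P,P.mean(0),np.linalg.norm(np.diff(P,axis=0),axis=1))
import cv2
for f,n,(u,v) in((T,"top",(335,195)),(S,"side",(323,183))):
    g=cv2.cvtColor(f["color"],cv2.COLOR_BGR2GRAY)[v-14:v+15,u-16:u+17]
    m=(g<85).astype('uint8'); k,l,s,c=cv2.connectedComponentsWithStats(m); i=1+s[1:,4].argmax(); print(n,c[i]+[u-16,v-14],s[i])
E
```

```text
L top [499.2 170.2 175. ] side [497.2 179.9 175. ] (array([499.2, 169.8, 169.5]), np.float64(1.249803908421442))
I [ 526.6 -144.3  195. ] (array([ 528.8, -149.7,  178.6]), np.float64(0.20684792587821815))
[[553.1 249.1  14. ]
 [570.7 102.1  14. ]
 [443.7  89.   14. ]
 [427.4 238.2  14. ]] [498.7 169.6  14. ] [148.  127.6 150.2]
top [330.9 197.9] [11 16  3  3  8]
side [321.6 184.7] [  6  10  17  11 128]
```

Call:
jog_arm:
  targets:
    - [0,0,0.2,0,0,0,-1]
    - [0.1,0.2,0.24,0,0,0.04,-1]
    - [0.2,0.4,0.24,0,0,0.08,-1]
    - [0.3,0.6,0.24,0,0,0.12,-1]
    - [0.4,0.8,0.24,0,0,0.17,-1]
    - [0.47,1,0.24,0,0,0.21,-1]
    - [0.47,1,0.24,0,0,0.21,-1]
    - [0.47,1,0.24,0,0,0.21,-1]
    - [0.47,1,0.24,0,0,0.21,-1]
  squeeze: 45

```text
time: 1.1
tool_pos: [266.5, -331.2, 310.1]
ee_rot: [3.141, 0.0, 0.582]
wrist_force: [0.4, -0.5, 0.5]
grip_width: 0.998
grasp_force: 0.0
```

Call:
jog_arm:
  targets:
    - [0.1,0.2,0,0,0,0.04,-1]
    - [0.2,0.4,0,0,0,0.08,-1]
    - [0.3,0.6,0,0,0,0.12,-1]
    - [0.4,0.8,0,0,0,0.17,-1]
    - [0.47,1,0,0,0,0.21,-1]
    - [0.47,1,0,0,0,0.21,-1]
    - [0.47,1,0,0,0,0.21,-1]
    - [0.47,1,0,0,0,0.21,-1]

```text
time: 1.9
tool_pos: [384.2, -82.1, 309.5]
ee_rot: [-3.141, 0.001, 0.91]
wrist_force: [-0.5, 0.7, -0.1]
grip_width: 1.001
grasp_force: 0.0
```

Call:
jog_arm:
  targets:
    - [0.1,0.2,0,0,0,0.04,-1]
    - [0.2,0.4,0,0,0,0.08,-1]
    - [0.3,0.6,0,0,0,0.12,-1]
    - [0.4,0.8,0,0,0,0.17,-1]
    - [0.46,1,0,0,0,0.21,-1]
    - [0.46,1,0,0,0,0.21,-1]
    - [0.46,1,0,0,0,0.21,-1]
    - [0.46,1,0,0,0,0.21,-1]
    - [0.46,1,0,0,0,0.21,-1]

```text
time: 2.8
tool_pos: [499.3, 166.6, 310.1]
ee_rot: [3.141, 0.001, 1.237]
wrist_force: [0.2, -0.4, 0.2]
grip_width: 1.002
grasp_force: 0.0
```

Call:
jog_arm:
  targets:
    - [0,0.005,-0.1,0,0,0,-1]
    - [0,0.005,-0.2,0,0,0,-1]
    - [0,0.005,-0.3,0,0,0,-1]
    - [0,0.005,-0.38,0,0,0,-1]
    - [0,0.005,-0.44,0,0,0,-1]
    - [0,0.005,-0.48,0,0,0,-1]
    - [0,0.005,-0.52,0,0,0,-1]
    - [0,0.005,-0.548,0,0,0,-1]
    - [0,0.005,-0.548,0,0,0,-1]

```text
time: 3.7
tool_pos: [498.7, 169.9, 172.3]
ee_rot: [-3.141, 0.001, 1.24]
wrist_force: [0.4, -0.3, -0.6]
grip_width: 1.001
grasp_force: 0.0
```

```bash
python3 - <<'E'
from cell import imaging
import cv2
a=imaging.grab_frame("side")["color"][135:245,260:380]; b=imaging.grab_frame("top")["color"][150:240,290:410]
cv2.imwrite("pics/g.png",cv2.resize(cv2.vconcat([a,b]),None,fx=3,fy=3,interpolation=cv2.INTER_CUBIC)[:600])
E
```

```text
(no output)
```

View pics/g.png

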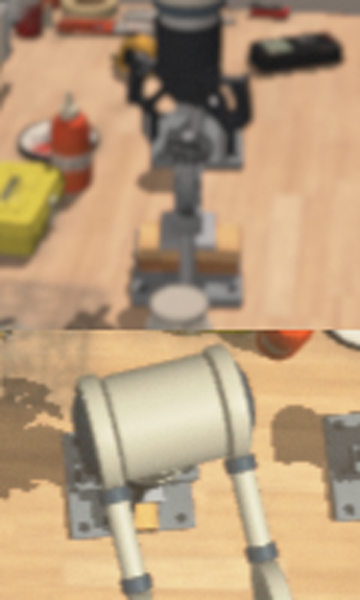

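The side view shows the open fingers straddling the wheel, which sits at about (187,130) in the crop. No contact forces are reported, so I close the gripper.

Call:
jog_arm:
  targets:
    - [0,0,0,0,0,0,1]
    - [0,0,0,0,0,0,1]
    - [0,0,0,0,0,0,1]
    - [0,0,0,0,0,0,1]
    - [0,0,0,0,0,0,1]
    - [0,0,0,0,0,0,1]
    - [0,0,0,0,0,0,1]
    - [0,0,0,0,0,0,1]
    - [0,0,0,0,0,0,1]
    - [0,0,0,0,0,0,1]
  squeeze: 45

```text
time: 4.8
tool_pos: [499.4, 170.1, 174.2]
ee_rot: [3.14, -0.001, 1.24]
wrist_force: [-0.5, -0.1, 5.0]
grip_width: 0.681
grasp_force: 48.8
```

Call:
jog_arm:
  targets:
    - [0,0,0.006,0,0,0.048,1]
    - [0,0,0.012,0,0,0.096,1]
    - [0,0,0.018,0,0,0.143,1]
    - [0,0,0.024,0,0,0.191,1]
    - [0,0,0.03,0,0,0.239,1]
    - [0,0,0.036,0,0,0.287,1]
    - [0,0,0.042,0,0,0.334,1]
    - [0,0,0.048,0,0,0.382,1]
    - [0,0,0.048,0,0,0.382,1]

```text
time: 5.7
tool_pos: [499.0, 170.1, 186.2]
ee_rot: [3.14, -0.0, 1.843]
wrist_force: [-1.7, -0.8, 6.5]
grip_width: 0.682
grasp_force: 49.0
```

```bash
python3 - <<'E'
from cell import imaging,status
import cv2
s=status.get_state();print(s["wrist_force"],s["torque"],s["grip_width"],s["qpos"])
a=imaging.grab_frame("side")["color"][135:245,260:380]
cv2.imwrite("pics/g2.png",cv2.resize(a,None,fx=5,fy=5,interpolation=cv2.INTER_CUBIC))
E
```

```text
[-1.7212901  -0.7953889   6.46355263] [-0.10193786  0.21325091 -0.04052361] 0.6822851849029221 [ 2.63870631e-01 -1.09841576e-01  1.54291936e+00  7.68680217e-05
  1.70721863e+00 -7.89520421e-03]
```

View pics/g2.png

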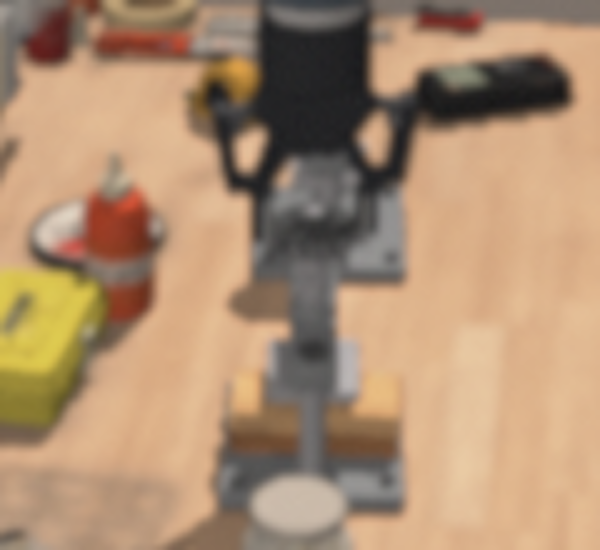

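Call:
jog_arm:
  targets:
    - [0,0,0.006,0,0,0.048,1]
    - [0,0,0.012,0,0,0.096,1]
    - [0,0,0.018,0,0,0.143,1]
    - [0,0,0.024,0,0,0.191,1]
    - [0,0,0.03,0,0,0.239,1]
    - [0,0,0.036,0,0,0.287,1]
    - [0,0,0.042,0,0,0.334,1]
    - [0,0,0.048,0,0,0.382,1]
    - [0,0,0.053,0,0,0.42,1]
    - [0,0,0.053,0,0,0.42,1]

```text
time: 6.75
tool_pos: [498.6, 169.8, 199.4]
ee_rot: [3.142, 0.0, 2.502]
wrist_force: [-3.7, -1.7, 6.2]
grip_width: 0.687
grasp_force: 49.1
```

Call:
jog_arm:
  targets:
    - [0,0,0.003,0,0,0.03,1]
    - [0,0,0.006,0,0,0.06,1]
    - [0,0,0.009,0,0,0.09,1]
    - [0,0,0.011,0,0,0.11,1]
    - [0,0,0.011,0,0,0.11,1]
    - [0,0,0.011,0,0,0.11,1]

```text
time: 7.35
tool_pos: [499.8, 169.0, 201.8]
ee_rot: [-3.141, 0.003, 2.672]
wrist_force: [2.8, -3.6, 3.1]
grip_width: 0.679
grasp_force: 49.1
```

```bash
python3 - <<'E'
from cell import status
s=status.get_state();print(s["wrist_force"],s["torque"],s["grip_width"],s["tool_pos"],s["ee_rot"])
E
```

```text
[ 2.79166241 -3.61920081  3.13329242] [-0.721967   -0.60085581  0.02337922] 0.6794079781725907 [499.8043749  169.02657646 201.78865539] [-3.14140113  0.00321213  2.67180619]
```

Call:
jog_arm:
  targets:
    - [0,0,0.002,0,0,0.02,1]
    - [0,0,0.003,0,0,0.04,1]
    - [0,0,0.003,0,0,0.06,1]
    - [0,0,0.003,0,0,0.06,1]
    - [0,0,0.003,0,0,0.06,1]

```text
time: 7.85
tool_pos: [501.9, 168.2, 202.1]
ee_rot: [3.141, 0.008, 2.764]
wrist_force: [12.5, -6.0, -0.8]
grip_width: 0.679
grasp_force: 48.6
```

```bash
python3 - <<'E'
from cell import status,imaging
import cv2
s=status.get_state();print(s["wrist_force"],s["torque"],s["joint_efforts"],s["tool_pos"],s["ee_rot"])
a=imaging.grab_frame("side")["color"][135:245,260:380]
cv2.imwrite("pics/g3.png",cv2.resize(a,None,fx=5,fy=5,interpolation=cv2.INTER_CUBIC))
E
```

```text
[12.47876913 -6.00152743 -0.82834631] [-1.00352682e+00 -2.21017167e+00  1.98904808e-03] [ 5.38946584e+00 -3.78557611e+01 -3.86244321e+01  3.11992116e+00
  3.69471498e+00 -1.77809922e-02] [501.89448998 168.21918377 202.05744942] [3.14144143 0.0079362  2.76449607]
```

View pics/g3.png

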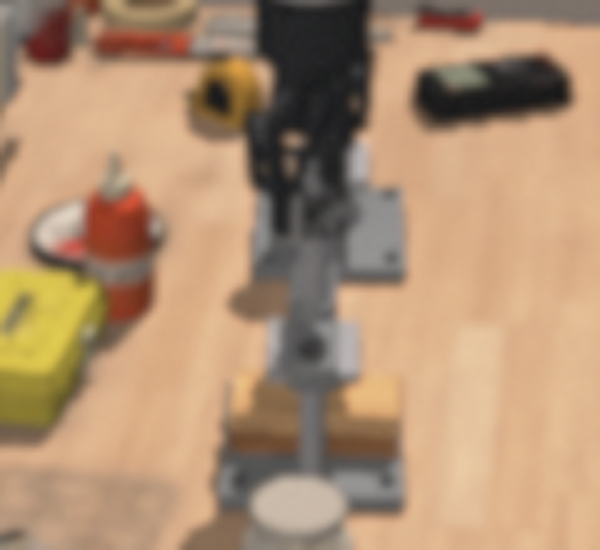

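The lateral force is rising while the turn continues, and the plate has risen visibly (the light plate is now at rows 320–385 in the crop). That means the stop is reached, so I release and lift.

Call:
jog_arm:
  targets:
    - [0,0,0,0,0,0,-1]
    - [0,0,0,0,0,0,-1]
    - [0,0,0,0,0,0,-1]
    - [0,0,0,0,0,0,-1]
    - [0,0,0,0,0,0,-1]
    - [0,0,0,0,0,0,-1]
    - [0,0,0,0,0,0,-1]
    - [0,0,0,0,0,0,-1]

```text
time: 8.7
tool_pos: [498.9, 170.0, 201.7]
ee_rot: [-3.142, 0.0, 2.767]
wrist_force: [0.6, 0.2, 0.4]
grip_width: 1.002
grasp_force: 0.0
```

Call:
jog_arm:
  targets:
    - [0,0,0.06,0,0,0,-1]
    - [0,0,0.12,0,0,0,-1]
    - [0,0,0.2,0,0,0,-1]
    - [0,0,0.3,0,0,0,-1]
    - [-0.1,-0.2,0.4,0,0,0,-1]
    - [-0.2,-0.4,0.4,0,0,0,-1]
    - [-0.3,-0.6,0.4,0,0,0,-1]
    - [-0.4,-0.8,0.4,0,0,0,-1]
    - [-0.4,-0.8,0.4,0,0,0,-1]
    - [-0.4,-0.8,0.4,0,0,0,-1]
    - [-0.4,-0.8,0.4,0,0,0,-1]

```text
time: 9.8
tool_pos: [398.9, -30.3, 303.5]
ee_rot: [3.141, 0.003, 2.766]
wrist_force: [-0.0, 0.5, -0.6]
grip_width: 1.001
grasp_force: 0.0
```

```bash
python3 - <<'E'
from cell import status,imaging
import cv2
a=imaging.grab_frame("side")["color"][135:245,260:380]; b=imaging.grab_frame("top")["color"][160:240,300:460]
cv2.imwrite("pics/g4.png",cv2.hconcat([cv2.resize(a,(360,330),interpolation=cv2.INTER_CUBIC),cv2.resize(b,(440,330))]))
E
```

```text
(no output)
```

View pics/g4.png

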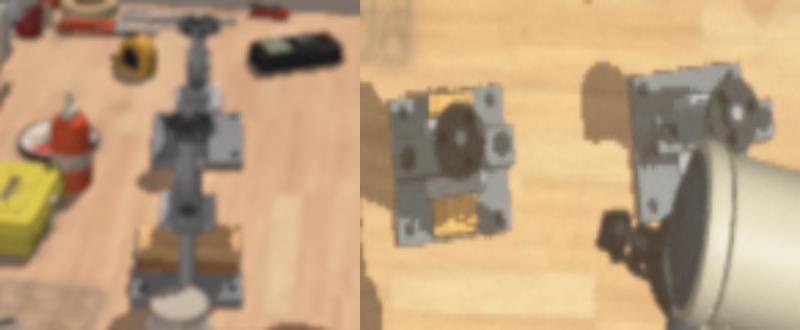

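The wheel has risen (side crop (189,127)) and the block has not moved. Before handing in I'll quantify the rise.

```bash
python3 - <<'E'
from cell import imaging
from h import *
import cv2
f=imaging.grab_frame("side"); n=cv2.cvtColor(f["color"],cv2.COLOR_BGR2GRAY); o=cv2.imread("pics/side0.png",0)
up=lambda g,y0,y1:cv2.resize(g[y0:y1,300:346],None,fx=4,fy=4,interpolation=cv2.INTER_CUBIC)
t=cv2.resize(o[174:194,312:334],None,fx=4,fy=4,interpolation=cv2.INTER_CUBIC)
for a,g in(("old",o),("new",n)):
    r=cv2.matchTemplate(up(g,155,205),t,cv2.TM_CCOEFF_NORMED);_,v,_,p=cv2.minMaxLoc(r);print(a,v,300+p[0]/4,155+p[1]/4)
# expected shift per rise
fl=200/np.tan(np.radians(f["vertical_fov"]/2));E=np.linalg.inv(f["extrinsics"])
def pr(P):
    c=E[:3,:3]@P+E[:3,3]; return f["cx"]+fl*c[0]/-c[2], f["cy"]-fl*c[1]/-c[2]
for z in(168,193,197):print(z,pr(np.array([499,170,z])))
for g in(o,n):
    print([int(x) for x in g[160:205,322:325].mean(1)])
E
```

```text
old 0.9998344779014587 312.0 174.0
new 0.7873744964599609 313.5 165.75
168 (np.float64(323.0621465864989), np.float64(183.59150864946713))
193 (np.float64(323.0923092436721), np.float64(177.07204698307223))
197 (np.float64(323.09719060167555), np.float64(176.01697328050142))
[100, 96, 89, 85, 88, 96, 98, 95, 92, 93, 100, 107, 108, 105, 103, 97, 93, 96, 109, 126, 126, 102, 74, 58, 62, 72, 77, 72, 69, 77, 93, 101, 103, 102, 101, 98, 95, 93, 91, 88, 84, 82, 79, 79, 79]
[100, 97, 91, 86, 89, 98, 100, 96, 93, 94, 100, 98, 90, 77, 64, 54, 48, 45, 47, 56, 62, 68, 81, 95, 102, 104, 104, 105, 105, 105, 104, 104, 103, 103, 102, 100, 96, 94, 92, 88, 85, 83, 77, 64, 55]
```

The rim's lower edge moved 7.2 px, which is a rise of about 28 mm, so the wheel is at its stop.

```bash
python3 -c "
from cell import job; print(job.hand_in())"
```

```text
the job is handed in; nothing more can be done
None
```

The loaded press is open: by my measurement its wheel rose about 28 mm to its stop while held, then was released. The block and the empty press were left untouched, and the job was handed in at about 10 s (no verdict was returned).

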